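Open the filter bay of the cold plate's pump unit

ROBOT

A 6-joint arm with a two-finger parallel gripper is mounted at the origin on the work surface. World frame = base frame: x ahead of the robot, y to its left, z up, the work surface at z = 0. Lengths are in mm, angles in rad, forces in N, time in s.
With the tool pointing down it reaches from about 350 to 925 mm from the base axis. Payload 6.4 kg.
Tool frame: the origin (TCP) lies between the finger pads; the fingertips stand 22 mm ahead of it and the grasp point (between the pads) lies 3 mm ahead of it; z points along the fingers, x is the direction in which the jaws open and shut, and the axes are right-handed (so a half turn about z gives the same grasp; the last joint's range is limited). The gripper opens to 85 mm and grips with 20 to 120 N. Pads are 22 mm wide; open, the fingers measure 114 mm over their backs; the gripper's body (76 mm by 85 mm) begins 54 mm behind the grasp point. The pads swing forward as they close: fully open they stand 13 mm farther back than shut.
Start: joints at [0.955, 0.245, 1.558, -0, 1.339, -0.174], TCP at [277.918, 587.602, 253.29] pointing down, gripper open.
Joint ranges: [-3.13, 3.13], [-1.02, 2.26], [0.13, 2.54], [-0.95, 4.09], [0.21, 2.88], [-2.74, 2.74]. Speed limits (rad/s): [2.57, 2.57, 3.14, 3.14, 3.14, 3.14].

INTERFACE

Orientations are given as a unit quaternion [w, x, y, z].
In Python, from plant import r gives the robot as it stands.
- The arm moves only by the shell command python3 -m handwheel 'ROWS' [FORCE]. ROWS is JSON, a list of rows, each an object with "travel": the shift along the world's x, y, z in mm, a list of three; "rotation": the turn, a rotation vector about the world's x, y, z in degrees, a list of three; "jaw": the finger opening in mm, from 0 to 85.4. In form: [{"travel": [x, y, z], "rotation": [wx, wy, wz], "jaw": jaw}, ...]. A call has 1 to 10 rows; each row is the pose to reach, as a shift and turn from the pose commanded when the call began; what a row does not reach only later rows make up. A row lasts 1/8 s, in which the tool goes at most 62.5 mm and 10.7 degrees, less where a joint would pass 70% of its speed; a pose out of reach is approached as far as the arm can. A call with a gripper value outside its range is refused whole. The fingers move at their own pace and stop on an object; FORCE is the grip in N (left out, the last holds). Time passes only in rows, so rows that repeat a pose let the fingers close. It gives the time, the measured TCP pose, the force and the opening at its end, in the units of the state.
- r.state(): the state, without advancing time (a new reading comes with each control period).
- r.camera(name): name is "scene" or "top" or "wrist"; returns a dict with "pixels" (400x640x3 uint8, blue, green, red), "camera_matrix" (3x3 intrinsics, pixels), "origin" and "rotation" of the camera in the world. Camera axes: x right, y up, looking along -z (the intrinsics and any distortion apply to the point x, -y, -z); pixel columns grow to the right and rows downward; lengths in mm; the calibration is good to about 2 mm. A picture is of the moment at which its call begins. There is no depth.
- r.finish_job(): hands the job in, once; it reports no verdict.
The state is a dict: "t": time; "joints": joint angles; "joint_vel": joint speeds; "joint_efforts": joint torques, N m; "eef_pos": TCP position; "tool_rot": TCP orientation; "ft_force": force on the tool from outside, world axes, zero at the start; "moment": the same for the moment, N m; "grip_width": finger opening in mm.
Only numpy, scipy, OpenCV 4.12 (cv2) and the standard library are available. Lean on these libraries where they do the work, as an engineer would, in place of code of your own. Each camera call takes 0.05 s, during which the arm holds its last target.

TASK

Open the filter bay of the cream pump unit: press the green snap tab fully down so that it stays in, then push the blue lid along its guides, off its seat over the filter and onto the grey parking deck, until the whole filter opening is uncovered. Only press and push: do not lift or tip the lid or carry anything, and leave the lid lying flat between its guides and everything else where it stands.

Things in the scene. Friction and masses are not known exactly. Their poses are not given: they have to be found in the camera images.
- filter_unit: Fixed cream pump unit, 180 (x) x 300 (y) mm, upper face 70 mm above its origin (centre of underside, z up). The lid covers a filter opening at its -y end; a grey parking deck follows towards +y. Guides 8 mm high (tops z 78) flank the lid's path over the full length (inner faces x -31.5, 71.5). End stops of that height: y -137.5 behind the lid, y 137.5 at the deck's end.
- filter_opening (a point): Centre of the 80 x 80 mm filter opening (green filter with white pleats inside), at x 20, y -85, z 70 mm in the unit's frame; it spans y -125 to -45. It is all uncovered once the lid's origin lies 90 mm or more from here towards the unit's +y; the end stop halts the lid at about 172 mm.
- lid: Loose blue lid, 100 x 100 x 8 mm, about 0.15 kg; origin at the centre of its underside, axes as the unit's. A dark rib 50 (x) x 10 (y) mm stands across its middle, its top 24 mm above the origin. Pushed on the rib's -y face it slides to the unit's +y with about 1 N. Starts on its seat at about x 20, y -85, z 70 in the unit's frame; with the tab up it has only a few mm of play.
- tab (a joint): Travel of the green snap tab, pressed straight down: 0 to 0.001 m = up, its tooth blocks the lid; 0.010 m = fully in, at a hard stop. Moves against about 5 N of friction, no spring: it stays where it is pushed. The lid is free from about 0.007 m on.
- tab_top (a point): Centre of the top face of the green tab's press pad, 26 (x) x 30 (y) mm, at x -64, y -26 in the unit's frame, beside the guide; 92 mm above the bench when up, 82 mm when fully in (12 mm above the unit's upper face). A green tooth reaches from it through the guide, in front of the lid's +y edge.
- cassette_white: White tissue cassette, 28 x 40 x 6 mm, lying loose on the pump unit's upper face; leave alone. Origin under its centre.
- cassette_green: Green tissue cassette, 28 x 40 x 6 mm, on the bench; leave alone. Origin under its centre.
- cassette_yellow: Yellow tissue cassette, 28 x 40 x 6 mm, on the bench; leave alone. Origin under its centre.
- jar: Amber jar with black cap, 56 mm wide, 85 mm high, on the bench; leave alone. Origin under its centre.
- slide_box: Blue slide box, 85 x 40 x 32 mm, on the bench; leave alone. Origin under its centre.
- marker: Dark marker pen with red cap, 100 x 12 x 12 mm, lying on the bench; leave alone. Origin under its centre.
- beaker: White open beaker, 60 mm wide, 80 mm high, on the bench; leave alone. Origin under its centre.
There are look-alikes about, which are no part of the job. Of the things that look like the lid, the middle-sized one is meant.

How it is judged (in metres and radians):
On the way, in this order (a step that is already met when the one before it is completed fails the run):
1. the snap tab is pressed in while the lid is still on its seat (value of joint tab above 0.007 m and y of lid in the frame of filter_unit below -0.06 m), for 0.1 s.
2. the lid has been pushed along its guides clear of the filter opening (y of lid in the frame of filter_unit between 0.004 and 0.095 m), for 0.1 s.
At the end, for the whole second after the job is handed in: The tab is in (over 6.5 mm), and the lid lies at rest and flat (tilt under 0.04 rad, height within 4 mm) between its guides on the deck, its origin at 4 mm or more along y in the unit's frame, so that the whole filter opening is uncovered (all of step 2 and x of lid in the frame of filter_unit between 0.012 and 0.028 m and z of lid in the frame of filter_unit between 0.066 and 0.074 m and angle between lid's own z axis and vertical below 0.04 rad and angle between the y axis of lid and the y axis of filter_unit, either way round below 0.08 rad and linear speed of lid below 0.01 m/s and value of joint tab above 0.0065 m); the robot touches nothing.
It fails at once if the lid is lifted off its guides (over 10 mm) or tipped (over 0.15 rad) (z of lid in the frame of filter_unit above 0.08 m or angle between lid's own z axis and vertical above 0.15 rad).
It fails at once if another thing is moved more than 15 mm or lifted (distance of any of cassette_white, cassette_green, cassette_yellow, jar, slide_box, marker, beaker from where it was at the start of the episode above 0.015 m).
It also fails if it takes over 42 s, if anything falls off the work surface, if the arm or the gripper's body presses on something with over 40 N, if the wrist force passes 120 N, or if a joint passes its speed limit or range.

## Working session

There is one attempt and no reset: what is moved stays moved. The work goes in short steps, Python scripts to look and compute and a shell command to move; the robot and the scene stay as the last step left them, time stands still between calls to the robot, and variables do not carry over. Pictures are saved under pics/ and viewed, and the job is handed in when it is done.

```bash
ls; mkdir -p pics
python3 - <<'E'
from plant import r
import cv2
print(r.state())
for n in ("scene","top"):
    c=r.camera(n); cv2.imwrite(f"pics/{n}0.png",c["pixels"]); print(n,c["camera_matrix"],c["origin"],c["rotation"],[k for k in c])
E
```

```text
pics
{'t': 0.0, 'joints': array([ 9.54930896e-01,  2.45838725e-01,  1.55903852e+00, -1.64777237e-05,
        1.33871140e+00, -1.74099220e-01]), 'joint_vel': array([ 1.18811510e-03, -4.50789853e-04, -9.08887669e-05,  9.83203126e-04,
       -1.15906859e-03, -3.74857536e-04]), 'joint_efforts': array([-1.48700815e-05, -4.29497623e+01, -3.26132762e+01, -8.64530966e-05,
        5.39146407e-03, -1.35152851e-05]), 'eef_pos': array([277.58595174, 587.16094025, 252.1513449 ]), 'tool_rot': array([ 3.87223702e-04,  8.44846708e-01,  5.35007518e-01, -9.19848205e-04]), 'ft_force': array([0.84242457, 0.21672   , 0.29482216]), 'moment': array([0.02290509, 0.00643438, 0.03517506]), 'grip_width': 85.37275858881786}
scene [[430.94760788   0.         325.20710025]
 [  0.         430.94760788 193.06038594]
 [  0.           0.           1.        ]] [1036.53983621  145.59961407  823.44020552] [0.63887203 0.19598321 0.2238995  0.70943789] ['pixels', 'camera_matrix', 'origin', 'rotation']
top [[409.27542919   0.         323.23583111]
 [  0.         409.27542919 201.79579284]
 [  0.           0.           1.        ]] [ 371.45293924   69.78402299 1008.20413563] [-0.70450192 -0.05539025  0.03964855  0.70642547] ['pixels', 'camera_matrix', 'origin', 'rotation']
```

View pics/scene0.png

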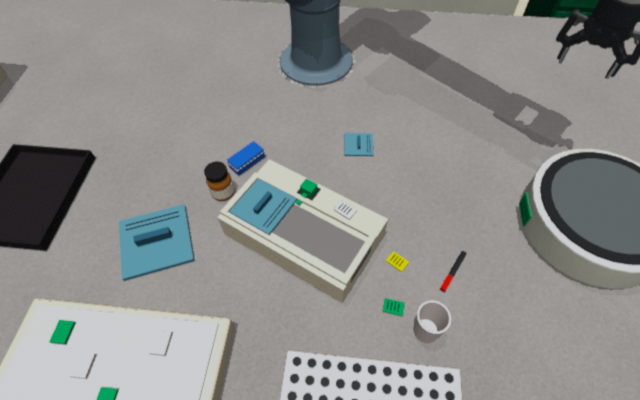

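View pics/top0.png

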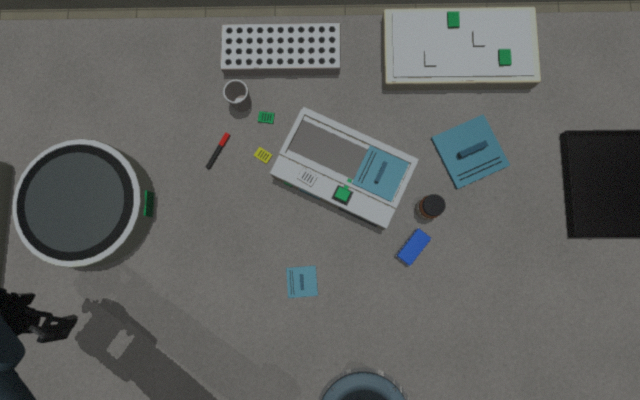

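Lid look-alikes in top view: small one at (302,281) on the bench, middle one at (380,170) on the cream unit, and large one at (470,152) on the bench. The middle one fits in size and sits on the unit beside the green tab at (342,195). I'll confirm in a crop and measure.

```bash
cat > h.py <<'E'
import numpy as np, cv2
from scipy.spatial.transform import Rotation as R
def Rm(c):
    q=np.array(c["rotation"],float)
    return R.from_quat(np.roll(q,-1)).as_matrix() if q.size==4 else q
def ray(c,u,v,z):
    K=c["camera_matrix"]; d=np.array([(u-K[0,2])/K[0,0],-(v-K[1,2])/K[1,1],-1.]); d=Rm(c)@d
    o=np.array(c["origin"]); return o+d*(z-o[2])/d[2]
def proj(c,p):
    q=Rm(c).T@(np.array(p)-c["origin"]); K=c["camera_matrix"]
    return K[0,0]*q[0]/-q[2]+K[0,2], K[1,1]*-q[1]/-q[2]+K[1,2]
def blobs(c,lo,hi,amin=40):
    m=cv2.inRange(cv2.cvtColor(c["pixels"],cv2.COLOR_BGR2HSV),lo,hi)
    cs,_=cv2.findContours(m,cv2.RETR_EXTERNAL,cv2.CHAIN_APPROX_NONE)
    return [k for k in cs if cv2.contourArea(k)>amin]
E
python3 - <<'E'
from plant import r
from h import *
for n in ("top","scene"):
    c=r.camera(n)
    b=(260,90,180,150) if n=="top" else (200,150,200,160)
    x,y,w,h=b; cv2.imwrite(f"pics/{n}crop1.png",cv2.resize(c["pixels"][y:y+h,x:x+w],None,fx=4 if n=='top' else 3.75,fy=4 if n=='top' else 3.75,interpolation=cv2.INTER_CUBIC))
    print(n)
    for nm,lo,hi,z in (("green",(55,120,50),(85,255,255),92),("lidblue",(92,80,90),(106,190,255),78),("grey",(0,0,60),(180,40,125),70)):
        for k in blobs(c,lo,hi):
            if cv2.contourArea(k)>20000: continue
            (u,v),s,a=cv2.minAreaRect(k)
            print(nm,(round(u),round(v)),np.round(s),round(a),ray(c,u,v,z).round(0),[ray(c,*p,z)[:2].round(0).tolist() for p in cv2.boxPoints(((u,v),s,a))])
E
```

```text
top
green (343, 192) [13. 15.] 27 [517.  46.  92.] [[508.0, 66.0], [539.0, 51.0], [526.0, 25.0], [495.0, 41.0]]
green (266, 117) [15. 10.] 8 [696. 224.  92.] [[686.0, 243.0], [711.0, 240.0], [705.0, 206.0], [681.0, 209.0]]
green (504, 57) [14. 11.] 90 [ 837. -336.   92.] [[854.0, -324.0], [854.0, -350.0], [819.0, -348.0], [820.0, -322.0]]
green (453, 19) [14. 10.] 90 [ 934. -220.   92.] [[953.0, -209.0], [952.0, -233.0], [916.0, -231.0], [917.0, -208.0]]
lidblue (301, 281) [30. 29.] 86 [318. 139.  78.] [[348.0, 175.0], [353.0, 109.0], [288.0, 104.0], [283.0, 169.0]]
lidblue (380, 173) [43. 42.] 25 [565. -41.  78.] [[541.0, 24.0], [631.0, -18.0], [588.0, -107.0], [499.0, -64.0]]
lidblue (470, 151) [59. 57.] 63 [ 615. -250.   78.] [[648.0, -162.0], [709.0, -284.0], [582.0, -337.0], [523.0, -218.0]]
scene
green (107, 393) [12. 20.] 90 [ 949. -214.   92.] [[942.0, -233.0], [938.0, -202.0], [955.0, -195.0], [958.0, -226.0]]
green (62, 332) [15. 28.] 24 [ 864. -328.   92.] [[882.0, -342.0], [839.0, -343.0], [846.0, -314.0], [889.0, -314.0]]
green (393, 307) [21. 13.] 14 [762. 229.  92.] [[
[... 4023 characters left out ...]
3.0], [749.0, -446.0]]
grey (13, 82) [39. 26.] 90 [ 255. -762.   70.] [[184.0, -838.0], [177.0, -767.0], [320.0, -692.0], [327.0, -757.0]]
grey (629, 45) [13. 18.] 27 [-58. 866.  70.] [[-33.0, 833.0], [-109.0, 875.0], [-84.0, 899.0], [-10.0, 857.0]]
grey (593, 56) [83. 43.] 28 [ -1. 755.  70.] [[9.0, 630.0], [-176.0, 721.0], [-11.0, 880.0], [148.0, 784.0]]
grey (630, 2) [ 3. 19.] 90 [-276.  927.   70.] [[-282.0, 901.0], [-287.0, 958.0], [-271.0, 953.0], [-265.0, 897.0]]
grey (500, 9) [12. 35.] 76 [-198.  533.   70.] [[-203.0, 480.0], [-256.0, 586.0], [-193.0, 586.0], [-142.0, 482.0]]
grey (466, 51) [273. 103.] 26 [ 13. 417.  70.] [[-6.0, 15.0], [-544.0, 113.0], [31.0, 795.0], [368.0, 612.0]]
```

View pics/topcrop1.png

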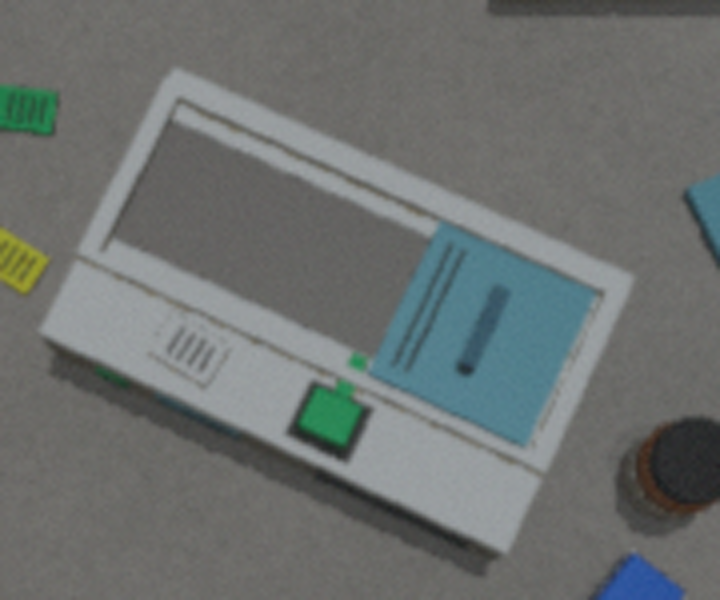

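View pics/scenecrop1.png

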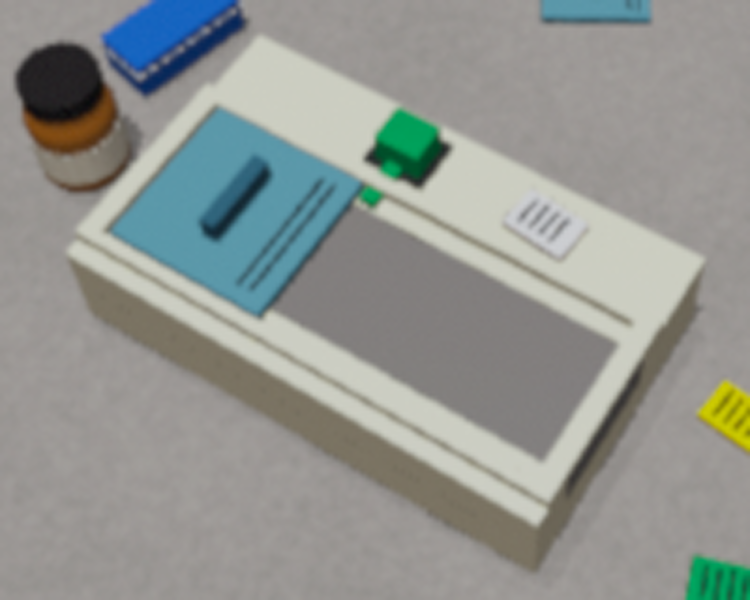

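The crop confirms it: the middle lid lies between the guides on the cream unit, with its +y edge at the green tooth. Next I check the derived unit frame by projecting the unit corners.

Run:
```python
from plant import r
from h import *
a=np.deg2rad(-25); X=np.array([np.cos(a),np.sin(a)]);Y=np.array([-X[1],X[0]])
s=r.state(); print(s["eef_pos"], np.rad2deg(R.from_quat(np.roll(s["tool_rot"],-1)).as_matrix()[:2,0]@np.array([1,0])) , R.from_quat(np.roll(s["tool_rot"],-1)).as_matrix().round(3).tolist())
O=np.array([566,-41])-20*X+85*Y; print("O",O)
w=lambda x,y,z:np.r_[O+x*X+y*Y,z]
for n in ("top","scene"):
    c=r.camera(n); f=4; im=cv2.resize(c["pixels"],None,fx=f,fy=f,interpolation=cv2.INTER_CUBIC)
    P=lambda p:tuple(int(round(q*f)) for q in proj(c,p))
    for q in [(-90,-150,70),(-90,150,70),(90,150,70),(90,-150,70)]: cv2.circle(im,P(w(*q)),5,(0,0,255),-1)
    for q in [(-64,-26,92),(20,-90,94),(-30,-135,78),(70,-35,78)]: cv2.circle(im,P(w(*q)),5,(255,0,255),-1)
    x,y=(260,90) if n=="top" else (200,150)
    cv2.imwrite(f"pics/{n}chk.png",im[y*f:y*f+600,x*f:x*f+760])
print("tab",w(-64,-26,92),"rib face",w(20,-90,94))
```

```text
[277.74962716 587.31214422 252.58560107] 24.500737023513057 [[0.428, 0.904, -0.001], [0.904, -0.428, -0.001], [-0.001, -0.0, -1.0]]
O [583.79639651  44.48852713]
tab [514.80462333  47.97209342  92.        ] rib face [563.88690869 -45.53153894  94.        ]
```

View pics/topchk.png

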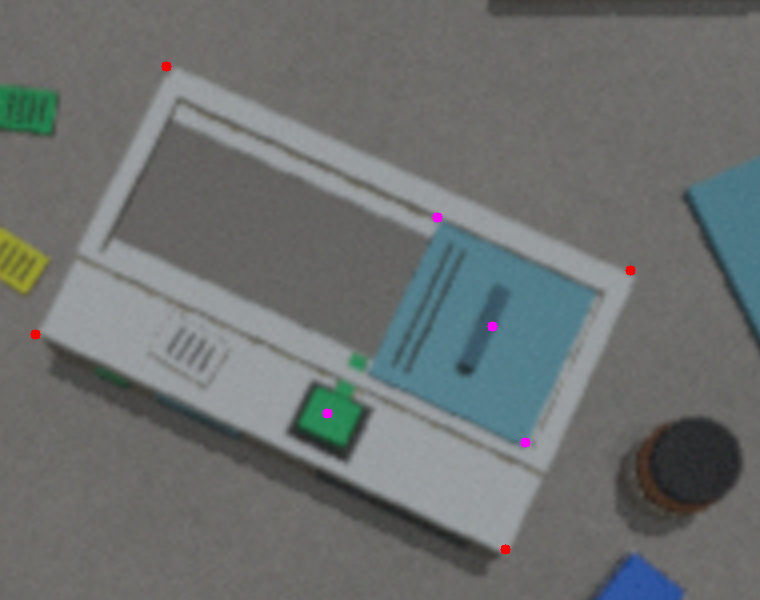

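View pics/scenechk.png

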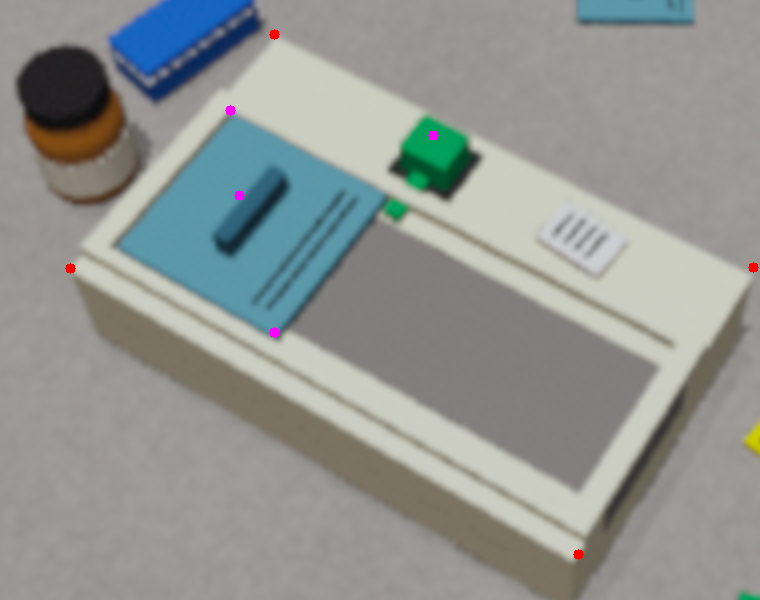

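The projections agree within about 3 mm: tab centre ≈ (516,47) and unit yaw −25°. The tool's x is already along the unit's y. Moving closed fingers to above the tab.

```bash
python3 -m handwheel '[{"travel":[20,-45,0],"rotation":[0,0,0],"jaw":0},{"travel":[44,-100,0],"rotation":[0,0,0],"jaw":0},{"travel":[68,-155,0],"rotation":[0,0,0],"jaw":0},{"travel":[92,-210,0],"rotation":[0,0,0],"jaw":0},{"travel":[116,-265,0],"rotation":[0,0,0],"jaw":0},{"travel":[140,-320,0],"rotation":[0,0,0],"jaw":0},{"travel":[164,-375,0],"rotation":[0,0,0],"jaw":0},{"travel":[188,-430,0],"rotation":[0,0,0],"jaw":0},{"travel":[212,-485,0],"rotation":[0,0,0],"jaw":0},{"travel":[230,-525,0],"rotation":[0,0,0],"jaw":0}]' 40
python3 -m handwheel '[{"travel":[8,-15.6,-40],"rotation":[0,0,0],"jaw":0},{"travel":[8,-15.6,-90],"rotation":[0,0,0],"jaw":0},{"travel":[8,-15.6,-110],"rotation":[0,0,0],"jaw":0},{"travel":[8,-15.6,-110],"rotation":[0,0,0],"jaw":0},{"travel":[8,-15.6,-110],"rotation":[0,0,0],"jaw":0},{"travel":[8,-15.6,-110],"rotation":[0,0,0],"jaw":0}]'
python3 - <<'E'
from plant import r
from h import *
s=r.state(); print(s["t"],s["eef_pos"],s["ft_force"],s["grip_width"])
c=r.camera("scene"); cv2.imwrite("pics/sc2.png",cv2.resize(c["pixels"][100:300,180:430],None,fx=3,fy=3))
c=r.camera("wrist"); cv2.imwrite("pics/w2.png",c["pixels"])
E
```

```text
t: 1.55
eef_pos: [508.6, 60.3, 253.5]
tool_rot: [0.0, 0.845, 0.534, 0.0]
ft_force: [0.7, 0.5, 0.5]
grip_width: -0.1
t: 2.3
eef_pos: [517.0, 47.0, 145.0]
tool_rot: [0.001, 0.845, 0.535, 0.001]
ft_force: [0.5, -0.5, 0.8]
grip_width: -0.1
2.3 [516.96011308  46.99145863 144.95641892] [ 0.51096794 -0.45102527  0.82920567] -0.08639824209913258
```

View pics/sc2.png

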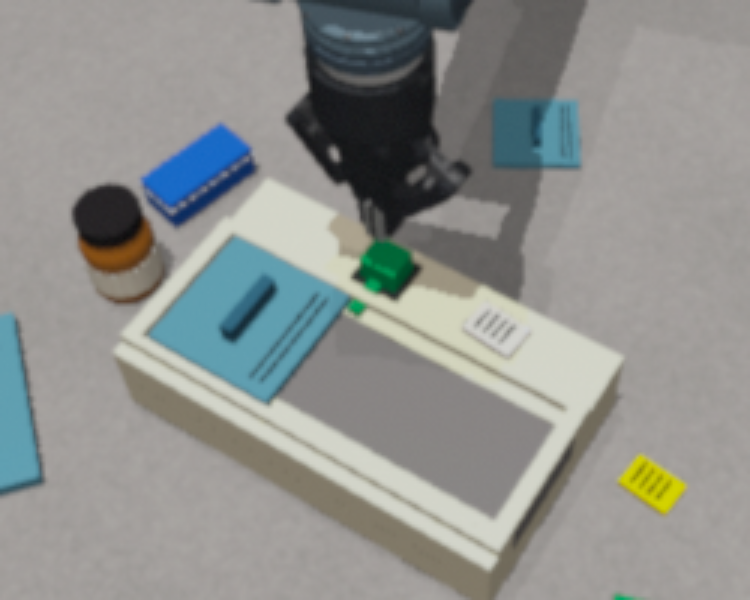

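View pics/w2.png

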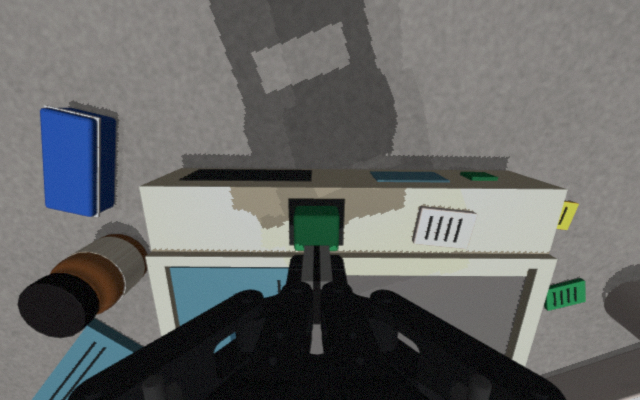

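The fingers are centred over the green pad: tips at (316,250) and pad at (316,225) in the wrist view. Press in steps while watching force.

```bash
python3 -m handwheel '[{"travel":[0,0,-15],"rotation":[0,0,0],"jaw":0},{"travel":[0,0,-27],"rotation":[0,0,0],"jaw":0},{"travel":[0,0,-31],"rotation":[0,0,0],"jaw":0},{"travel":[0,0,-35],"rotation":[0,0,0],"jaw":0},{"travel":[0,0,-35],"rotation":[0,0,0],"jaw":0},{"travel":[0,0,-35],"rotation":[0,0,0],"jaw":0}]'
```

```text
t: 3.15
eef_pos: [516.1, 47.0, 108.3]
tool_rot: [0.0, 0.845, 0.535, 0.0]
ft_force: [0.4, 0.4, -0.0]
grip_width: -0.0
```

```bash
python3 -m handwheel '[{"travel":[0,0,-2],"rotation":[0,0,0],"jaw":0},{"travel":[0,0,-4],"rotation":[0,0,0],"jaw":0},{"travel":[0,0,-4],"rotation":[0,0,0],"jaw":0}]'
python3 - <<'E'
from plant import r
from h import *
c=r.camera("scene"); cv2.imwrite("pics/sc3.png",cv2.resize(c["pixels"][130:250,240:390],None,fx=5,fy=5))
E
```

```text
t: 3.52
eef_pos: [516.3, 47.0, 104.6]
tool_rot: [0.0, 0.845, 0.535, 0.0]
ft_force: [-0.4, 0.7, 3.7]
grip_width: -0.2
```

View pics/sc3.png

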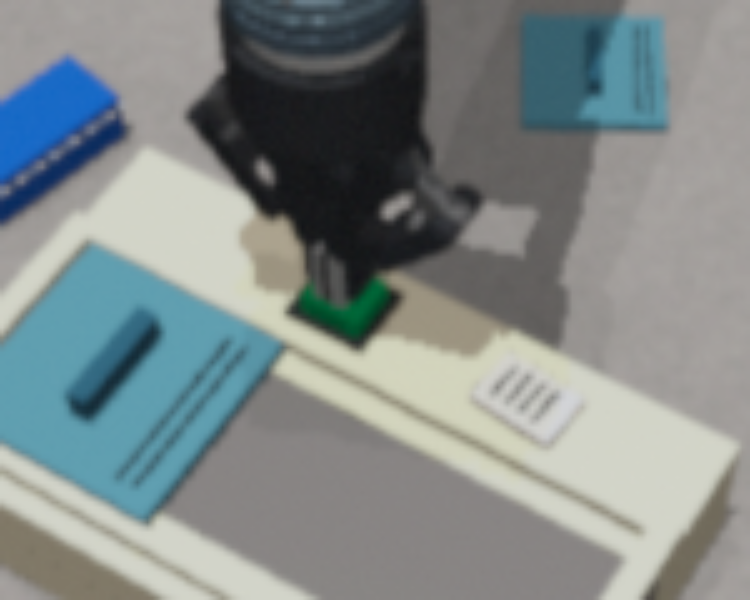

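The tab is going in: at (350,305) it is low in its recess and the tooth has disappeared. Pressing on until the force rises at the stop.

```bash
python3 -m handwheel '[{"travel":[0,0,-1],"rotation":[0,0,0],"jaw":0},{"travel":[0,0,-2],"rotation":[0,0,0],"jaw":0},{"travel":[0,0,-2],"rotation":[0,0,0],"jaw":0}]'; python3 -m handwheel '[{"travel":[0,0,-0.5],"rotation":[0,0,0],"jaw":0},{"travel":[0,0,-1],"rotation":[0,0,0],"jaw":0},{"travel":[0,0,-1],"rotation":[0,0,0],"jaw":0}]'
```

```text
t: 3.95
eef_pos: [516.3, 47.0, 103.8]
tool_rot: [0.0, 0.845, 0.535, -0.0]
ft_force: [-4.9, -0.8, 14.3]
grip_width: -0.2
t: 4.32
eef_pos: [516.4, 47.0, 103.7]
tool_rot: [-0.0, 0.845, 0.535, -0.0]
ft_force: [-8.1, 0.5, 20.3]
grip_width: 0.3
```

Hard stop reached at TCP z 103.7, i.e. tips at 82 mm as specified. Lift, go behind the rib, and check.

```bash
python3 -m handwheel '[{"travel":[0,0,20],"rotation":[0,0,0],"jaw":0},{"travel":[0,0,50],"rotation":[0,0,0],"jaw":0},{"travel":[12,-40,50],"rotation":[0,0,0],"jaw":0},{"travel":[27,-90,50],"rotation":[0,0,0],"jaw":0},{"travel":[36,-120,50],"rotation":[0,0,0],"jaw":0},{"travel":[36,-120,40],"rotation":[0,0,0],"jaw":0},{"travel":[36,-120,40],"rotation":[0,0,0],"jaw":0}]'
python3 - <<'E'
from plant import r
from h import *
for n in ("scene","top"):
    c=r.camera(n); x,y=(200,130) if n=="scene" else (290,110); cv2.imwrite(f"pics/{n}4.png",cv2.resize(c["pixels"][y:y+120,x:x+150],None,fx=5,fy=5))
c=r.camera("wrist"); cv2.imwrite("pics/w4.png",c["pixels"])
E
```

```text
t: 5.2
eef_pos: [550.5, -72.1, 139.3]
tool_rot: [-0.002, 0.845, 0.535, -0.001]
ft_force: [0.0, 0.8, 0.6]
grip_width: 0.4
```

View pics/scene4.png

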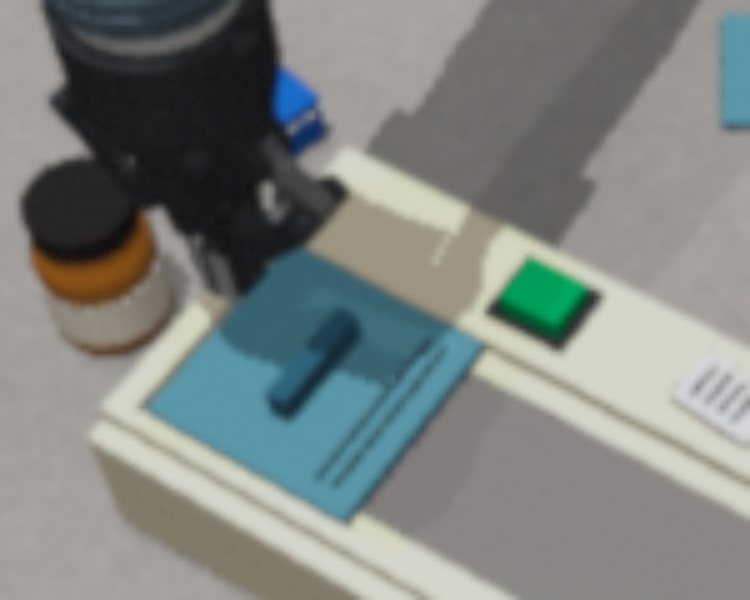

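View pics/w4.png

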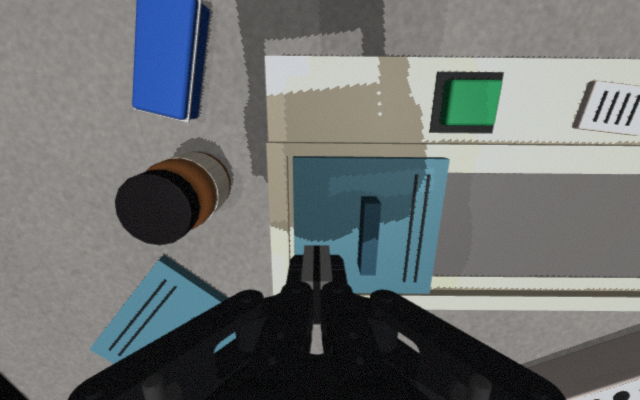

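View pics/top4.png

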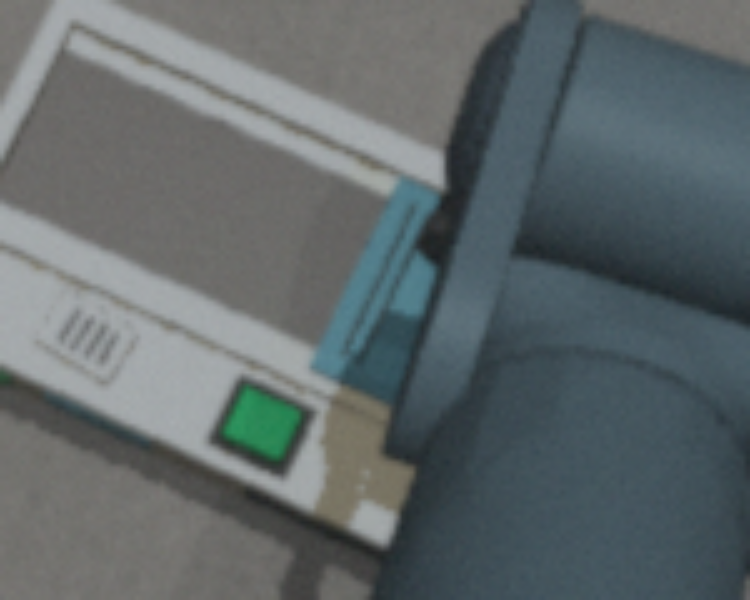

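The tab stays in, and the fingers hang behind the rib, with a clear gap in the wrist view (tips at column 317, rib at 370). Descend to tip z ≈ 84 and make a short first push.

```bash
python3 -m handwheel '[{"travel":[0,0,-15],"rotation":[0,0,0],"jaw":0},{"travel":[0,0,-30],"rotation":[0,0,0],"jaw":0},{"travel":[0,0,-35],"rotation":[0,0,0],"jaw":0},{"travel":[0,0,-35],"rotation":[0,0,0],"jaw":0}]'
python3 -m handwheel '[{"travel":[3,6,0],"rotation":[0,0,0],"jaw":0},{"travel":[6,13,0],"rotation":[0,0,0],"jaw":0},{"travel":[10,21,0],"rotation":[0,0,0],"jaw":0},{"travel":[14,30,0],"rotation":[0,0,0],"jaw":0},{"travel":[17,36,0],"rotation":[0,0,0],"jaw":0},{"travel":[17,36,0],"rotation":[0,0,0],"jaw":0}]'
python3 - <<'E'
from plant import r
from h import *
for n in ("scene","wrist"):
    c=r.camera(n); p=c["pixels"]; cv2.imwrite(f"pics/{n}5.png",p if n=="wrist" else cv2.resize(p[130:250,200:350],None,fx=5,fy=5))
E
```

```text
t: 5.85
eef_pos: [551.5, -72.8, 105.4]
tool_rot: [-0.001, 0.845, 0.535, -0.001]
ft_force: [0.2, -0.9, -0.1]
grip_width: -0.1
t: 6.6
eef_pos: [569.2, -36.4, 106.3]
tool_rot: [-0.0, 0.845, 0.535, 0.0]
ft_force: [-0.1, -0.7, 0.4]
grip_width: 0.1
```

View pics/scene5.png

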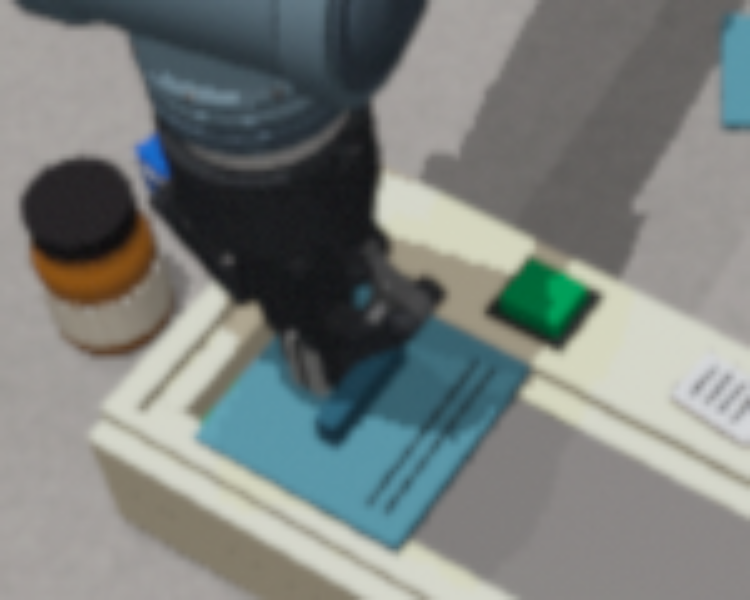

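View pics/wrist5.png

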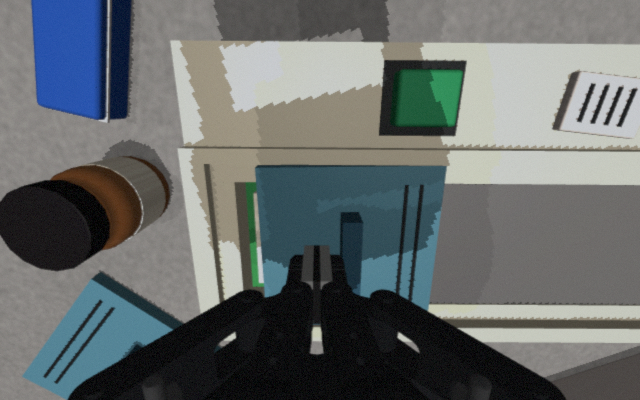

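The lid slides flat (the filter edge shows at (252,230) in the wrist view) with negligible force. Lid y ≈ −65; push about 108 mm more, target about +43.

```bash
python3 -m handwheel '[{"travel":[3.4,7.2,0],"rotation":[0,0,0],"jaw":0},{"travel":[8.5,18.1,0],"rotation":[0,0,0],"jaw":0},{"travel":[14,30,0],"rotation":[0,0,0],"jaw":0},{"travel":[19.6,42,0],"rotation":[0,0,0],"jaw":0},{"travel":[25.2,54,0],"rotation":[0,0,0],"jaw":0},{"travel":[30.8,66,0],"rotation":[0,0,0],"jaw":0},{"travel":[36.4,78,0],"rotation":[0,0,0],"jaw":0},{"travel":[41,88,0],"rotation":[0,0,0],"jaw":0},{"travel":[44,94.5,0],"rotation":[0,0,0],"jaw":0},{"travel":[45.5,98,0],"rotation":[0,0,0],"jaw":0}]'
python3 - <<'E'
from plant import r
from h import *
for n in ("scene","wrist"):
    c=r.camera(n); p=c["pixels"]; cv2.imwrite(f"pics/{n}6.png",p if n=="wrist" else cv2.resize(p[140:300,200:400],None,fx=3.75,fy=3.75))
E
```

```text
t: 7.95
eef_pos: [614.7, 61.2, 106.3]
tool_rot: [0.0, 0.845, 0.535, -0.0]
ft_force: [0.7, -1.7, 0.4]
grip_width: 0.4
```

View pics/scene6.png

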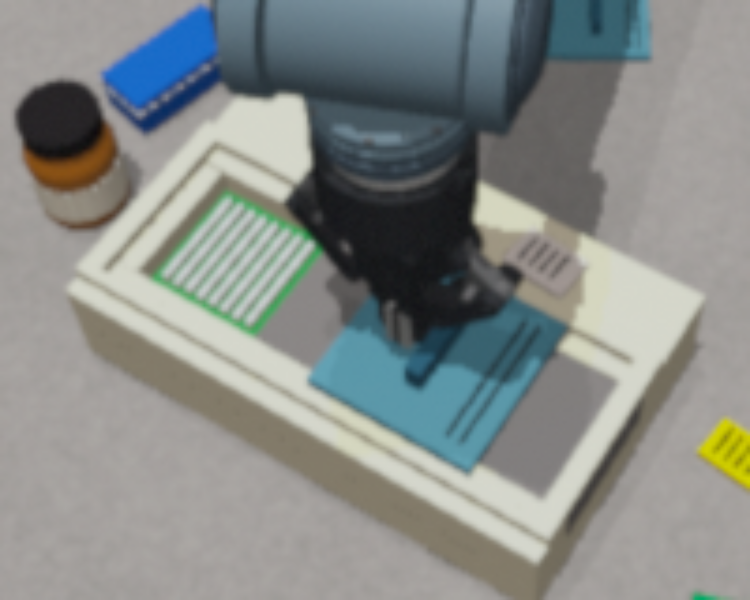

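View pics/wrist6.png

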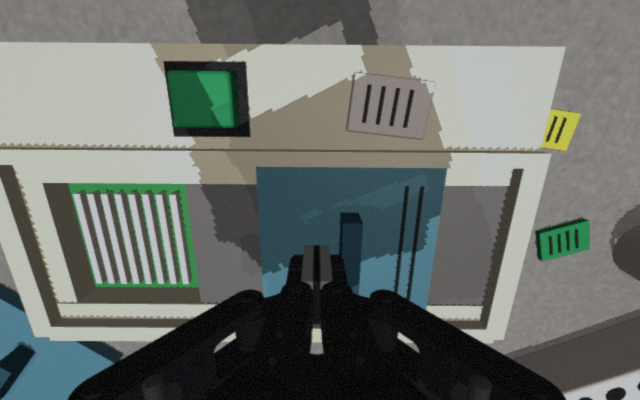

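The filter is fully uncovered and the lid lies on the deck. Back off, rise, and measure.

```bash
python3 -m handwheel '[{"travel":[-4,-9,0],"rotation":[0,0,0],"jaw":0},{"travel":[-8,-18,0],"rotation":[0,0,0],"jaw":0},{"travel":[-8,-18,30],"rotation":[0,0,0],"jaw":0},{"travel":[-8,-18,80],"rotation":[0,0,0],"jaw":0},{"travel":[-30,30,130],"rotation":[0,0,0],"jaw":0},{"travel":[-60,80,150],"rotation":[0,0,0],"jaw":0},{"travel":[-90,130,150],"rotation":[0,0,0],"jaw":0},{"travel":[-120,180,150],"rotation":[0,0,0],"jaw":0},{"travel":[-150,230,150],"rotation":[0,0,0],"jaw":0},{"travel":[-180,280,150],"rotation":[0,0,0],"jaw":0}]'
python3 -m handwheel '[{"travel":[-20,40,0],"rotation":[0,0,0],"jaw":0},{"travel":[-40,80,0],"rotation":[0,0,0],"jaw":0},{"travel":[-40,80,0],"rotation":[0,0,0],"jaw":0},{"travel":[-40,80,0],"rotation":[0,0,0],"jaw":0}]'
python3 - <<'E'
from plant import r
from h import *
a=np.deg2rad(-25); X=np.array([np.cos(a),np.sin(a)]);Y=np.array([-X[1],X[0]]); O=np.array([585,44])
print(r.state()["ft_force"])
for n in ("scene","top"):
    c=r.camera(n); p=c["pixels"]; x,y=(200,140) if n=="scene" else (250,90); cv2.imwrite(f"pics/{n}7.png",cv2.resize(p[y:y+160,x:x+200],None,fx=3.75,fy=3.75))
    for k in blobs(c,(92,80,90),(106,190,255),300):
        (u,v),s,an=cv2.minAreaRect(k); q=ray(c,u,v,78)[:2]-O; print(n,(u,v),s,an,"unit xy",q@X,q@Y)
E
```

```text
t: 9.3
eef_pos: [433.3, 341.7, 256.4]
tool_rot: [-0.0, 0.845, 0.535, 0.0]
ft_force: [1.5, 0.3, 0.3]
grip_width: 0.1
t: 9.8
eef_pos: [394.6, 420.3, 256.1]
tool_rot: [0.0, 0.845, 0.535, -0.0]
ft_force: [0.9, -0.7, 0.3]
grip_width: 0.1
[ 0.92024372 -0.67884839  0.27895088]
scene (316.29998779296875, 234.1000213623047) (52.2186164855957, 46.513023376464844) 29.744882583618164 unit xy 22.09254150282192 47.48139344585628
scene (153.10302734375, 241.9732208251953) (58.10805892944336, 78.33555603027344) 75.42578887939453 unit xy 200.90937265140403 -217.33488194506307
scene (358.5, 144.0) (22.0, 27.0) 90.0 unit xy -226.310821435759 6.61984154845203
top (301.45635986328125, 281.41064453125) (29.548675537109375, 28.99463653564453) 85.76361083984375 unit xy -282.50035406172594 -26.42899083058797
top (328.79339599609375, 149.40530395507812) (42.38514709472656, 41.2109375) 24.623563766479492 unit xy 18.274882927511737 45.31090454423261
top (470.4000549316406, 150.8000030517578) (59.032188415527344, 57.24333572387695) 63.43495178222656 unit xy 151.61407213827806 -254.0763777289868
```

View pics/scene7.png

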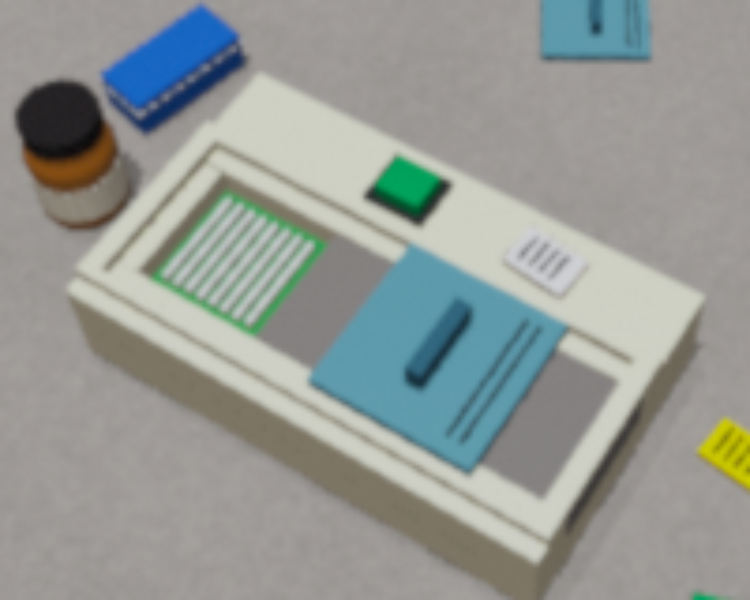

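View pics/top7.png

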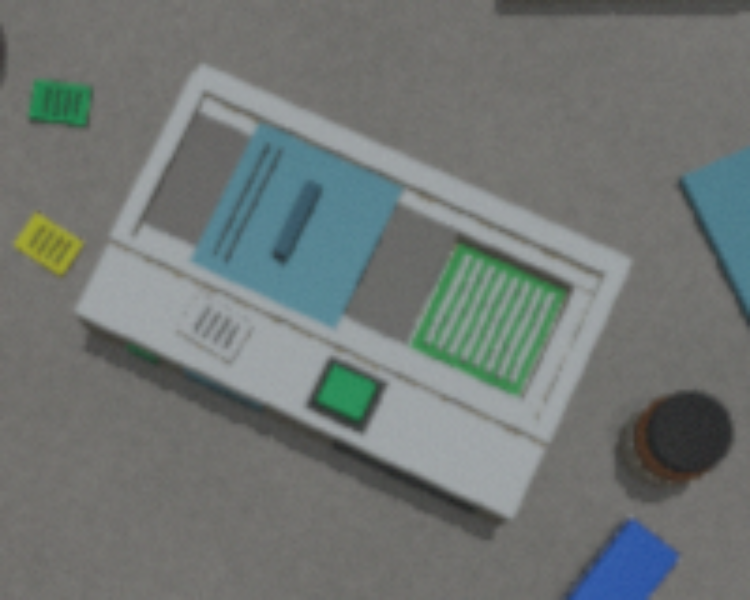

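Both views show the whole filter uncovered, the lid flat between its guides at unit (18–22, 45–47), the tab in, and the other things in place. Handing in.

```bash
python3 -c "
from plant import r
print(r.finish_job())"
```

```text
the job is handed in; nothing more can be done
None
```

The filter bay is open and the job is handed in; `finish_job()` gave no verdict.

- **Tab:** I pressed the green snap tab with closed fingers to its hard stop. The fingertips ended at about 82 mm with 20 N on the tool, and the tab stayed in.
- **Lid:** I pushed the middle-sized blue lid by its rib along the guides onto the grey deck. In the unit's frame it now lies at about x 18–22, y 45–47 mm, where 4–95 mm was required.
- **Last checks:** The scene and top pictures show the whole filter uncovered and the lid flat and square between its guides. The neighbouring things show no visible shift, and the robot is well clear. The robot clock stood at 9.8 s at the last move.
- **Disagreements:** The two cameras differed by about 2 to 4 mm, and no check failed. I judged the tab's final travel, the lid's tilt and the other things' positions by eye, not by measurement.

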